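# Draw the tall circuit board out of the leaning rack and stand it on the inspection easel

### The arm

A 6-joint arm with a two-finger parallel gripper is mounted at the origin on the work surface. World frame = base frame: x ahead of the robot, y to its left, z up, the work surface at z = 0. Lengths are in m, angles in rad, forces in N, time in s.
With the tool pointing down it reaches from about 0.275 to 0.85 m from the base axis. Payload 19 kg.
Tool frame: the origin (TCP) lies at the very end of the fingers, on their centre line; the grasp point (between the pads) lies tcp_to_grasp behind it (tcp_to_grasp is the distance from the TCP to the grasp point, in m); z points along the fingers, y is the direction in which the jaws open and shut (so a half turn about z gives the same grasp; the last joint's range is limited). The gripper opens to 85 mm and grips with 20 to 120 N. Pads are 22 mm wide; open, the fingers measure 114 mm over their backs; the gripper's body (76 mm by 85 mm) begins 54 mm behind the grasp point. The pads swing forward as they close: fully open they stand 13 mm farther back than shut.
Start: joints at [-1.267, 0.15, 1.437, -0, 1.554, -0.134], TCP at [0.244, -0.521, 0.231] pointing down, gripper open.
Joint ranges: [-2.8, 2.8], [-0.68, 2.1], [0.12, 2.68], [-1.39, 4.53], [0.16, 2.79], [-2.81, 2.81]. Speed limits (rad/s): [1.89, 1.89, 2.22, 3.01, 3.01, 3.01].

### API

Orientations are given as a rotation vector (axis times angle).
In Python, from cell import * gives the robot as it stands. The module is installed in compiled form; this text tells all that it offers.
- The arm moves only by the tool carry_out, never from a script. Its argument "targets" is a list that holds one entry, the list of rows, each a list of 7 numbers: the shift along the tool's x, y, z in cm, then the turn, a rotation vector about the tool's x, y, z in rad, then the opening in per cent of the stroke, from 0 (shut) to 100 (fully open). A call has 1 to 8 rows; each row is the pose to reach, as a shift and turn from the pose commanded when the call began, along the tool's axes at that moment; what a row does not reach only later rows make up. A row lasts 1/10 s, in which the tool goes at most 50 mm and 8.59 degrees, less where a joint would pass 70% of its speed; a pose out of reach is approached as far as the arm can. A call with a gripper value outside its range is refused whole. The fingers move at their own pace and stop on an object; "squeeze" is the grip in N (left out, the last holds). Time passes only in rows, so rows that repeat a pose let the fingers close. It gives the time, the measured TCP pose, the force and the opening at its end, in the units of the state.
- observe(): the state, without advancing time (a new reading comes with each control period).
- snapshot(name): name is "scene" or "top" or "wrist"; returns the picture (384x512x3 uint8, red, green, blue); there is no depth.
- get_calibration(name): a dict with "fovy" (degrees; the focal length in pixels is half the picture's height over the tangent of half this angle, whatever the lens; pixels are square), "cx", "cy" (the principal point, pixels), "k1" (the pictures are not rectified: a ray, as slopes to the right and down, at radius r is drawn at 1 + k1 r^2 times it, then the intrinsics apply), "rvec" (rotation vector, rad) and "tvec" (3), from world to camera coordinates, as OpenCV has them; the wrist camera has in their place "hand_eye" (4x4, takes a point from camera to tool coordinates, whose origin is the TCP and whose axes are the flange's). Camera axes: x right, y down, z forward; pixel columns grow to the right and rows downward; lengths in m; the calibration is good to about 2 mm. A picture is of the moment at which its call begins: read the wrist's pose just before it. get_calibration takes no time and is no camera call.
- finish_job(): hands the job in, once; it reports no verdict.
Trained networks look in the newest picture that a camera, given by its name, has taken for a name from the list of things; names that differ only in an ending like _2 or _b are one class to them, and where a whole thing is asked for, a point or a joint stands for the part that bears it (a point fixed in the world has none). Each returns a list of dicts, best first, with "score" (0 to 1); they miss things now and then, are a little off and sometimes report something else, mostly with a low value. They report only what shows in the picture. A call takes as long as a camera call. They do not tell look-alikes from the thing itself.
- look_for(camera, name): "location" ([column, row] in pixels, amid what is visible of it).
- regions_of(camera, name): "region" (384x512 bool, what is visible of it) and "location" ([column, row] in pixels, amid what is visible of it).
- tip_of(camera, name): "location" ([column, row] in pixels: a listed point, or the origin of a listed thing).
The state is a dict: "time_s": time; "q": joint angles; "joint_velocities": joint speeds; "joint_torque": joint torques, N m; "position": TCP position; "tool_rot": TCP orientation; "force": force on the tool from outside, world axes, zero at the start; "moment": the same for the moment, N m; "width": opening from 0.0 (shut) to 1.0 (fully open).
Only numpy, scipy, OpenCV 4.12 (cv2) and the standard library are available. Lean on these libraries where they do the work, as an engineer would, in place of code of your own. Each camera call takes 0.05 s, during which the arm holds its last target. There are 200 camera calls.

### The job

Slide the tall circuit board up out of its leaning slot in the black and grey rack and stand it, right way up, in the middle of the ledge of the aluminium easel, leaning back against its backrest; let go of it there. Do not let it fall, leave the two shorter boards in the rack, and do not push aside the screwdriver, pliers, motor cover or meter lying nearby.

Things in the scene. Friction and masses are not known exactly. Their poses are not given: they have to be found in the camera images.
- board_tall: tallest of three alike green circuit boards, the one to move: 130 high, 100 wide, 5 thick (mm), ~100 g; a white rib 10 mm thick, 14 mm high runs along its top edge. Origin: middle of its lower edge; z up the board, y its width, x its thickness (chips to 4 mm on the +x face, over 40 mm below the top). In any of the three slots, leaning 25 degrees, top to the rack's -x; slides out along its z
- board_tall_grip (a point): middle of the tall board's white rib, 123 mm above its origin along its z (7 mm below the top edge)
- board_short_a: one of two shorter boards in the other slots, 95 mm high, otherwise made like the tall one (same origin and axes); stays in the rack
- board_short_b: the other shorter board, 95 mm high; stays in the rack
- rack: fixed rack: grey base 240 x 150 x 20 mm with three black leaning slots at its x = -70, 0, +70 mm, tops 25 degrees towards its -x. A slot is two 9 mm wide grooves that hold a board's side edges (12 mm in from each side), 60 mm long: raise a board 60 mm along the lean to free it. Bottom stops 30 mm above the table. Origin: on the table under the middle slot's stop; y along the boards' width
- easel: fixed aluminium easel, base 130 x 150 x 14 mm. A board on it leans 25 degrees, top to the easel's -x. Backrest 100 mm wide, 62 mm high along the lean. Ledge 140 mm wide (along y), square to the backrest, sloping down to it, 24 mm deep to a front lip 12 mm high. Origin: on the table under the corner of ledge and backrest, mid-width (corner 30 mm up); z up
- easel_seat (a point): where the middle of a board's lower edge lies when the board stands on the ledge flat against the backrest, centred in width (31 mm above the table). Axes as the easel's
- screwdriver: bystander: screwdriver about 190 mm long lying between rack and easel
- pliers: bystander: pliers about 155 mm long, 14 mm high, lying on the bench at one side
- motor_cover: bystander: round dark steel motor cover, 84 mm across, 52 mm high, standing between and beyond rack and easel
- meter: bystander: hand meter 150 x 75 x 38 mm lying at one side
There are look-alikes about, which are no part of the job. Of the things shaped like the easel, the aluminium one is meant.

How it is judged:
By the outcome, as a careful person would: the job done as asked, in the order asked, and still so for the second after the job is handed in, with the robot touching nothing.
It also fails if it takes over 51 s, if anything falls off the work surface, if the arm or the gripper's body presses on something with over 40 N, if the wrist force passes 120 N, or if a joint passes its speed limit or range.

## Working session

There is one attempt and no reset: what is moved stays moved. The work goes in short steps, Python scripts to look and compute and a tool call to move; the robot and the scene stay as the last step left them, time stands still between calls to the robot, and variables do not carry over. Pictures are saved under pics/ and viewed, about 8 in all and at most 12, crops included, and the job is handed in when it is done.

Besides the shell and the picture viewer there is one more tool, called after "Request:" as name(argument=value, ...), one argument or row to a line, values as JSON. carry_out: Moves the arm, as the interface text tells. Its arguments: {"type":"object","properties":{"targets":{"type":"array"},"squeeze":{"type":"number"}},"required":["targets"]}

```bash
mkdir -p pics
python3 - <<'E'
from cell import *
import cv2,numpy as np
print(observe())
for c in ["scene","top","wrist"]:
    im=snapshot(c); cv2.imwrite(f"pics/{c}0.png",im[:,:,::-1]); k=get_calibration(c); print(c,k)
a=cv2.imread("pics/scene0.png");cv2.imwrite("pics/scene0b.png",cv2.resize(a,(800,600)))
a=cv2.imread("pics/top0.png");cv2.imwrite("pics/top0b.png",cv2.resize(a,(800,600)))
for c in ["scene","top"]:
  for n in ["board_tall","board_tall_grip","board_short_a","rack","easel","easel_seat","screwdriver","motor_cover"]:
    print(c,n,[(np.round(d["location"],1).tolist(),round(d["score"],2)) for d in tip_of(c,n)])
E
```

```text
{'time_s': 0.0, 'q': array([-1.26697949e+00,  1.50951292e-01,  1.43800315e+00,  2.41729807e-05,
        1.55379207e+00, -1.33999916e-01]), 'joint_velocities': array([ 0.00015347,  0.00236105, -0.00072648, -0.00094699,  0.00321892,
        0.00091628]), 'joint_torque': array([ 2.17886067e-03, -7.13053679e+01, -5.70874894e+01, -5.01985517e-05,
        8.89064366e-03, -2.56224695e-05]), 'position': array([ 0.2436969 , -0.52054377,  0.2307091 ]), 'tool_rot': array([-3.06549471e+00, -6.81990626e-01,  1.15839249e-04]), 'force': array([-1.55502641, -0.0308324 ,  0.13755168]), 'moment': array([ 0.01113102,  0.05162243, -0.01530708]), 'width': 1.0018124534909536}
scene {'fovy': 49.72134093089271, 'cx': 252.76166446474522, 'cy': 183.53361772780244, 'k1': 0.033435670166650805, 'rvec': array([ 0.72735522,  2.80413518, -0.7648609 ]), 'tvec': array([ 0.42807853, -0.17377045,  1.39049859])}
top {'fovy': 48.53390278939787, 'cx': 248.57242968416057, 'cy': 191.38934823737023, 'k1': -0.12858762888518346, 'rvec': array([ 2.14609354, -2.15273581,  0.15083828]), 'tvec': array([0.01711799, 0.49497031, 1.48
[... 713 characters left out ...]
5, 137.6], 0.91), ([270.5, 91.9], 0.89), ([175.9, 158.8], 0.84), ([363.1, 306.5], 0.3)]
scene easel_seat [([237.1, 130.1], 0.97), ([175.8, 154.5], 0.83), ([272.9, 85.8], 0.6)]
scene screwdriver [([257.3, 192.7], 0.75)]
scene motor_cover [([174.2, 229.7], 0.77)]
top board_tall [([192.1, 156.9], 0.65)]
top board_tall_grip [([192.4, 165.3], 0.55)]
top board_short_a [([197.1, 175.9], 0.49), ([187.2, 139.5], 0.44)]
top rack [([192.9, 159.4], 0.61)]
top easel [([341.6, 267.6], 0.96), ([309.8, 212.3], 0.83), ([309.8, 154.2], 0.56)]
top easel_seat [([311.5, 153.5], 0.68), ([347.7, 268.6], 0.68), ([311.3, 211.3], 0.57)]
top screwdriver [([248.7, 200.5], 0.61)]
top motor_cover [([256.0, 126.1], 0.74)]
```

View pics/scene0b.png

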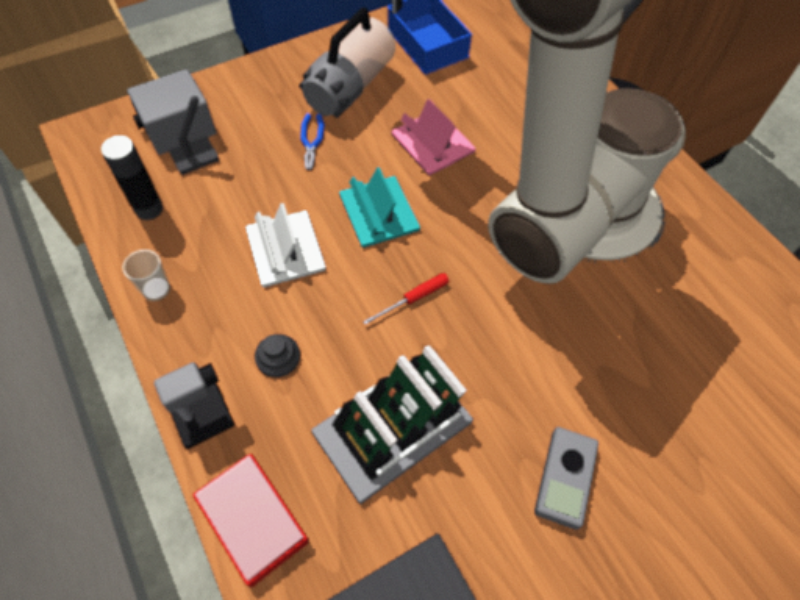

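View pics/top0b.png

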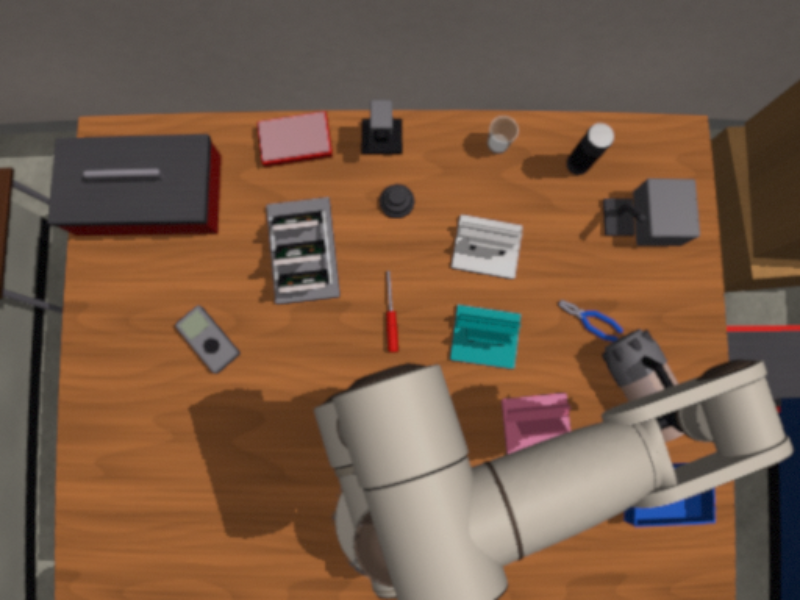

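Scene view: the tall board's rib seems to be in the middle slot, at about (418,383). There are three easel shapes: white/silver (285,245), teal (378,208) and pink (433,140). Top view shows the same at (487,247), (485,337) and (537,420). I'll enlarge and measure.

```bash
cat > h.py <<'E'
from cell import *
import cv2,numpy as np
from scipy.spatial.transform import Rotation as R
def cam(c,st=None):
    k=get_calibration(c); f=192/np.tan(np.radians(k["fovy"]/2))
    if "rvec" in k: Rm=cv2.Rodrigues(k["rvec"])[0];t=k["tvec"]
    else:
        st=st or observe(); T=np.eye(4);T[:3,:3]=R.from_rotvec(st["tool_rot"]).as_matrix();T[:3,3]=st["position"]
        M=np.linalg.inv(T@k["hand_eye"]);Rm=M[:3,:3];t=M[:3,3]
    K=np.array([[f,0,k["cx"]],[0,f,k["cy"]],[0,0,1.]])
    return K,np.array([k["k1"],0,0,0.]),Rm,np.asarray(t)
def proj(C,P):
    return cv2.projectPoints(np.atleast_2d(P).astype(float),cv2.Rodrigues(C[2])[0],C[3],C[0],C[1])[0][:,0]
def ray(C,uv):
    n=cv2.undistortPoints(np.array([[uv]],float),C[0],C[1])[0,0]
    d=C[2].T@np.array([n[0],n[1],1]);return -C[2].T@C[3],d/np.linalg.norm(d)
def onz(C,uv,z):
    o,d=ray(C,uv);return o+d*(z-o[2])/d[2]
def tri(obs):
    A=np.zeros((3,3));b=np.zeros(3);L=[]
    for C,uv in obs:
        o,d=ray(C,uv);P=np.eye(3)-np.outer(d,d);A+=P;b+=P@o;L.append((P,o))
    x=np.linalg.solve(A,b);return x,[float(np.linalg.norm(P@(x-o)))*1e3 for P,o in L]
E
python3 - <<'E'
from h import *
S,T=cam("scene"),cam("top")
for n,s,t in [("grip",(266.5,245.8),(192.4,165.3)),("tallorg",(247.2,270.9),(192.1,156.9)),("rack",(249.1,274.8),(192.9,159.4)),("easelA",(175.9,158.8),(309.8,154.2)),("seatA",(175.8,154.5),(311.5,153.5)),("screw",(257.3,192.7),(248.7,200.5)),("motor",(174.2,229.7),(256,126.1))]:
    x,e=tri([(S,s),(T,t)]);print(n,x.round(3),np.round(e,1))
a=cv2.imread("pics/scene0.png");b=cv2.imread("pics/top0.png")
A=cv2.resize(a[200:330,190:320],(400,400),interpolation=2);B=cv2.resize(a[110:200,140:230],(400,400),interpolation=2)
# base rectangles on ground from regions
for c,C in(("scene",S),("top",T)):
  for n in ("rack","easel"):
    for d in regions_of(c,n):
        m=d["region"].astype(np.uint8);p=cv2.findNonZero(m)[:,0]
        g=np.array([onz(C,q,0.014)[:2] for q in p]).astype(np.float32)
        print(c,n,np.round(d["location"]),round(d["score"],2),cv2.minAreaRect(g*1000))
A2=cv2.resize(b[120:195,160:235],(400,400),interpolation=2);B2=cv2.resize(b[130:185,283:338],(400,400),interpolation=2)
cv2.imwrite("pics/crop1.png",cv2.resize(np.vstack([np.hstack([A,B]),np.hstack([A2,B2])]),(600,600)))
E
```

```text
grip [0.571 0.207 0.123] [1.9 1.9]
tallorg [0.626 0.217 0.03 ] [4. 4.]
rack [ 0.622  0.219 -0.001] [2.7 2.7]
easelA [ 0.641 -0.214  0.015] [6.9 6.9]
seatA [ 0.638 -0.216  0.034] [5.8 5.8]
screw [0.472 0.01  0.   ] [7.6 7.6]
motor [ 0.749 -0.012 -0.013] [1.6 1.6]
scene rack [244. 288.] 0.77 ((619.923828125, 213.62905883789062), (239.6417694091797, 159.52676391601562), 6.71087646484375)
scene easel [241. 137.] 0.9 ((415.73822021484375, -220.70484924316406), (188.91212463378906, 131.28607177734375), 81.21417999267578)
scene easel [273.  91.] 0.89 ((219.57418823242188, -330.13226318359375), (138.51318359375, 189.27780151367188), 5.559535503387451)
scene easel [179. 156.] 0.82 ((625.1265869140625, -228.65310668945312), (188.6202392578125, 130.27830505371094), 79.31214141845703)
top rack [195. 157.] 0.58 ((615.3134765625, 218.5726318359375), (244.67855834960938, 151.62765502929688), 6.529704570770264)
top easel [311. 215.] 0.9 ((411.678466796875, -206.64459228515625), (159.00250244140625, 133.31588745117188), 82.30828094482422)
top easel [309. 161.] 0.83 ((622.675048828125, -216.47088623046875), (150.10923767089844, 131.955810546875), 79.12161254882812)
top easel [340. 268.] 0.66 ((214.67874145507812, -321.01885986328125), (123.51030731201172, 156.44154357910156), 4.603303909301758)
top easel [185. 141.] 0.37 ((682.3006591796875, 237.2071533203125), (26.59740447998047, 108.54081726074219), 7.568639278411865)
```

View pics/crop1.png

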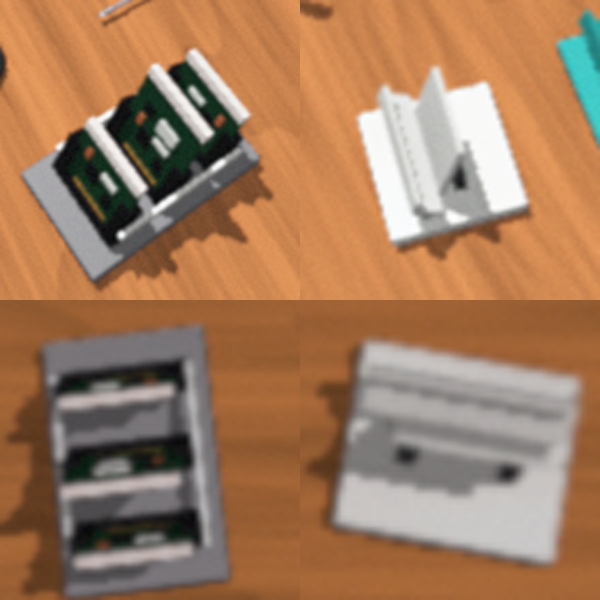

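The middle board has the highest top edge, so it is the tall one. The chip face points to world +x. Of the three easels (native scene pixels): (176,157) is bare silver-white metal, (240,137) is teal and (272,90) is pink. The silver one is the aluminium easel, and its lip is on the world +x side, so a board on it leans to -x.

```bash
cat >> h.py <<'E'
TH=np.radians(25)
def boardR(yaw):  # board axes in world
    return R.from_euler("z",yaw)*R.from_euler("y",-TH)
def toolR(yaw,sgn=1): # tool z=-board z, tool y = sgn*board x
    B=boardR(yaw).as_matrix();z=-B[:,2];y=sgn*B[:,0];return R.from_matrix(np.c_[np.cross(y,z),y,z])
def move(p,Rt,st=None):
    st=st or observe();R0=R.from_rotvec(st["tool_rot"])
    print("shift cm",(R0.inv().apply(p-st["position"])*100).round(2),"turn",(R0.inv()*Rt).as_rotvec().round(4),"deg",round(np.degrees((R0.inv()*Rt).magnitude()),1))
E
python3 - <<'E'
from h import *
import cell
print({k:v for k,v in vars(cell).items() if isinstance(v,(int,float))})
y=np.radians(6.6);B=boardR(y)
g=np.array([.571,.207,.123])
print("org",g-B.apply([0,0,.123]))
for s in(1,-1):
    Rt=toolR(y,s);print(Rt.as_matrix().round(2).tolist());move(g+B.apply([0,0,.12]),Rt)
E
```

```text
{'tcp_to_grasp': 0.0187}
org [0.62263755 0.21297467 0.01152414]
[[-0.11, 0.9, 0.42], [0.99, 0.1, 0.05], [-0.0, 0.42, -0.91]]
shift cm [ 5.568e+01 -5.364e+01 -4.000e-02] turn [-0.3779  0.272  -1.2272] deg 75.2
[[0.11, -0.9, 0.42], [-0.99, -0.1, 0.05], [0.0, -0.42, -0.91]]
shift cm [ 5.568e+01 -5.364e+01 -4.000e-02] turn [0.2967 0.4123 1.8592] deg 110.4
```

Request:
carry_out(
  targets=[
    [[55.7,-53.6,-2,-0.378,0.272,-1.227,38],[55.7,-53.6,-2,-0.378,0.272,-1.227,38],[55.7,-53.6,-2,-0.378,0.272,-1.227,38],[55.7,-53.6,-2,-0.378,0.272,-1.227,38],[55.7,-53.6,-2,-0.378,0.272,-1.227,38],[55.7,-53.6,-2,-0.378,0.272,-1.227,38],[55.7,-53.6,-2,-0.378,0.272,-1.227,38],[55.7,-53.6,-2,-0.378,0.272,-1.227,38]],
  ],
  squeeze=40,
)

```text
time_s: 1.95
position: [0.3873, -0.1456, 0.242]
tool_rot: [1.997, 2.018, 0.435]
force: [1.2, -0.2, 0.0]
width: 0.378
```

Run:
```python
from h import *
y=np.radians(6.6);B=boardR(y);g=np.array([.571,.207,.14])
print(observe()["q"]);move(g+B.apply([0,0,.12]),toolR(y,1))
```

```text
[-0.78973034 -0.45459392  1.98722227  0.30963933  1.34347846 -0.82998369]
shift cm [34.49 12.71  5.47] turn [-0.0297  0.0231 -0.0999] deg 6.1
```

Request:
carry_out(
  targets=[
    [[34.5,12.7,5.5,-0.03,0.023,-0.1,38],[34.5,12.7,5.5,-0.03,0.023,-0.1,38],[34.5,12.7,5.5,-0.03,0.023,-0.1,38],[34.5,12.7,5.5,-0.03,0.023,-0.1,38],[34.5,12.7,5.5,-0.03,0.023,-0.1,38],[34.5,12.7,5.5,-0.03,0.023,-0.1,38],[34.5,12.7,5.5,-0.03,0.023,-0.1,38],[34.5,12.7,5.5,-0.03,0.023,-0.1,38]],
  ],
)

```text
time_s: 2.75
position: [0.5164, 0.1852, 0.2484]
tool_rot: [1.878, 2.098, 0.466]
force: [1.6, -1.8, 1.1]
width: 0.38
```

Run:
```python
from h import *
st=observe();print(st["q"],st["position"])
im=snapshot("wrist");cv2.imwrite("pics/w1.png",im[:,:,::-1]);np.save("w1.npy",np.r_[st["position"],st["tool_rot"]])
for n in ["board_tall","board_tall_grip","rack","board_short_a"]:
    print(n,[(np.round(d["location"],1).tolist(),round(d["score"],2)) for d in tip_of("wrist",n)])
    for d in regions_of("wrist",n)[:1] if n in("board_tall",) else []: print(np.round(d["location"]),d["region"].sum())
y=np.radians(6.6);B=boardR(y);g=np.array([.571,.207,.14])
move(g+B.apply([0,0,.12]),toolR(y,1))
```

```text
[ 0.23351428 -0.18149054  1.79054485 -0.05596079  1.10036647  0.13762819] [0.51642611 0.18524916 0.24840007]
board_tall [([257.7, 149.0], 0.93)]
[260. 166.] 1198
board_tall_grip [([259.4, 166.9], 0.86), ([253.7, 146.8], 0.41)]
rack [([249.5, 147.2], 0.74)]
board_short_a [([204.7, 152.4], 0.69), ([304.3, 144.6], 0.59)]
shift cm [1.85 0.64 0.21] turn [-0.0024  0.0008 -0.0057] deg 0.4
```

View pics/w1.png

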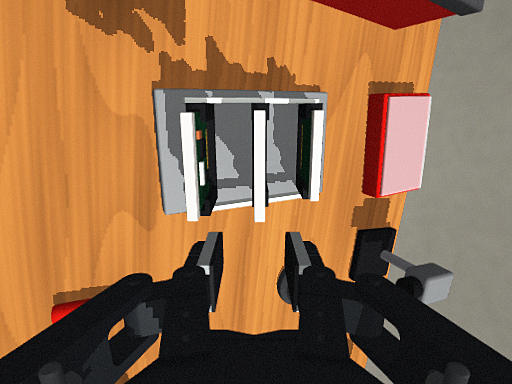

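The wrist view has the tall rib at column 260, rows 110 to 221, with a shorter board on each side. I'll fit its pose from the rib ends.

Run:
```python
from h import *
from scipy.optimize import least_squares
v=np.load("w1.npy");W=cam("wrist",dict(position=v[:3],tool_rot=v[3:]))
im=cv2.imread("pics/w1.png");m=(im.min(2)>215).astype(np.uint8);m[:, :245]=0;m[:,275:]=0;m[:100]=0;m[230:]=0
n,l,s,c=cv2.connectedComponentsWithStats(m);i=1+s[1:,4].argmax();print(s[i]);p=cv2.findNonZero((l==i).astype(np.uint8))[:,0]
r=cv2.minAreaRect(p.astype(np.float32));print(r)
rows=np.unique(p[:,1]);f=np.polyfit(rows,[p[p[:,1]==q,0].mean() for q in rows],1)
t,b=rows.min()-.0,rows.max()+.0
U=np.array([[np.polyval(f,t),t-.5],[np.polyval(f,b),b+.5]])
print(U)
S,T=cam("scene"),cam("top")
def res(q,ws=.3):
    B=boardR(q[3]);o=q[:3]
    e=(proj(W,o+B.apply([[0,.05,.13],[0,-.05,.13]]))-U).ravel()
    g=o+B.apply([0,0,.123])
    return np.r_[e,ws*(proj(S,g)[0]-[266.5,245.8]),ws*(proj(T,g)[0]-[192.4,165.3])]
s=least_squares(res,[.62,.213,.03,.11]);q=s.x
print("free",q,np.degrees(q[3]),"res",s.fun.round(2))
s2=least_squares(lambda a:res([a[0],a[1],.031,a[2]]),[.62,.213,.11]);a=s2.x;print("z=31",a,s2.fun.round(2))
s3=least_squares(lambda a:res([a[0],a[1],.031,a[2]],0),[.62,.213,.11]);a=s3.x;print("z=31 wrist only",a,s3.fun.round(2))
```

```text
[ 254  111   11  111 1193]
((258.9999694824219, 166.0), (109.99998474121094, 9.999998092651367), 90.0)
[[258.84572072 110.5       ]
 [259.40653153 221.5       ]]
free [0.62185431 0.21674133 0.02632882 0.11946181] 6.844657682550195 res [ 0.02  0.11 -0.   -0.11  0.14 -0.46 -0.59 -0.06]
z=31 [0.61961236 0.21743963 0.12183141] [ 0.03 -0.87  0.25  1.09  0.43 -0.74 -0.7   0.05]
z=31 wrist only [0.61956903 0.21744334 0.12174737] [-0.01 -0.88  0.2   1.08  0.   -0.   -0.    0.  ]
```

Run:
```python
from h import *
y=.120;B=boardR(y);o=np.array([.6205,.217,.029])
move(o+B.apply([0,0,.155]),toolR(y,1))
```

```text
shift cm [2.25 0.53 8.89] turn [-0.0024  0.0028 -0.0101] deg 0.6
```

Request:
carry_out(
  targets=[
    [[2.25,0.53,3,-0.002,0.003,-0.01,38],[2.25,0.53,6,-0.002,0.003,-0.01,38],[2.25,0.53,8.9,-0.002,0.003,-0.01,38],[2.25,0.53,8.9,-0.002,0.003,-0.01,38],[2.25,0.53,8.9,-0.002,0.003,-0.01,38]],
  ],
)

```text
time_s: 3.55
position: [0.5557, 0.2086, 0.1702]
tool_rot: [1.869, 2.105, 0.467]
force: [-0.1, -0.4, 1.2]
width: 0.381
```

Run:
```python
from h import *
st=observe();im=snapshot("wrist");cv2.imwrite("pics/w2.png",im[:,:,::-1])
W=cam("wrist",st);y=.120;B=boardR(y);o=np.array([.6205,.217,.029])
print(proj(W,o+B.apply([[0,.05,.13],[0,-.05,.13]])).round(1), proj(W,st["position"]+np.zeros((1,3))))
move(o+B.apply([0,0,.1043]),toolR(y,1))
```

```text
[[253.8 145.5]
 [254.1 298.2]] [[254.9020875  247.91433958]]
shift cm [ 0.03 -0.12  5.2 ] turn [ 0.0013 -0.0001 -0.0013] deg 0.1
```

View pics/w2.png

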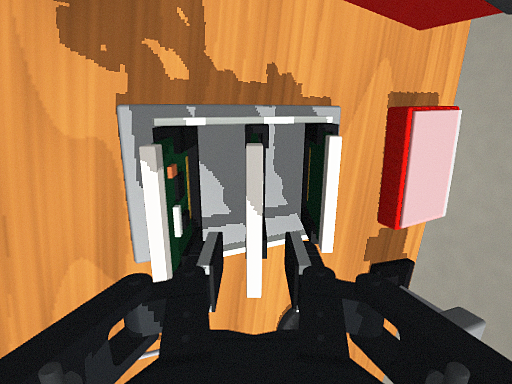

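The predicted rib ends (254, 145–298) match the picture, and the rib is centred between the fingers. I'll descend and grip.

Request:
carry_out(
  targets=[
    [[0,-0.1,2.5,0,0,0,38],[0,-0.1,5.2,0,0,0,38],[0,-0.1,5.2,0,0,0,38],[0,-0.1,5.2,0,0,0,0],[0,-0.1,5.2,0,0,0,0],[0,-0.1,5.2,0,0,0,0],[0,-0.1,5.2,0,0,0,0],[0,-0.1,5.2,0,0,0,0]],
  ],
  squeeze=50,
)

```text
time_s: 4.4
position: [0.5771, 0.2126, 0.1244]
tool_rot: [1.866, 2.105, 0.471]
force: [-3.9, -3.2, 9.7]
width: 0.106
```

Request:
carry_out(
  targets=[
    [[0,0,-0.5,0,0,0,0],[0,0,-1.5,0,0,0,0],[0,0,-2.5,0,0,0,0],[0,0,-3.5,0,0,0,0],[0,0,-4.5,0,0,0,0],[0,0,-5.5,0,0,0,0],[0,0,-6.5,0,0,0,0],[0,0,-7.5,0,0,0,0]],
  ],
)

```text
time_s: 5.2
position: [0.5445, 0.2086, 0.1905]
tool_rot: [1.868, 2.108, 0.467]
force: [-0.0, -0.1, -1.4]
width: 0.106
```

Run:
```python
from h import *
st=observe();print(st["position"],st["force"],st["width"])
for c in("scene","top"):
    im=snapshot(c);cv2.imwrite(f"pics/{c}1.png",im[:,:,::-1])
    for n in ["board_tall","board_tall_grip"]:
      print(c,n,[(np.round(d["location"],1).tolist(),round(d["score"],2)) for d in tip_of(c,n)])
B=R.from_rotvec(st["tool_rot"])
g=st["position"]-B.apply([0,0,.0187]);o=g+B.apply([0,0,.123])
print(proj(cam("scene"),np.array([g,o])),proj(cam("top"),np.array([g,o])))
a=cv2.imread("pics/scene1.png");cv2.imwrite("pics/sc1.png",cv2.resize(a[130:330,150:350],(600,600),interpolation=2))
```

```text
[0.54450673 0.20858701 0.1904692 ] [-0.00622064 -0.13468415 -1.44346936] 0.10597891791350023
scene board_tall [([175.3, 231.1], 0.59), ([228.2, 288.0], 0.3), ([259.0, 194.1], 0.19)]
scene board_tall_grip [([280.5, 226.9], 0.82), ([224.5, 288.5], 0.55), ([269.4, 258.3], 0.49)]
top board_tall [([138.3, 215.2], 0.63), ([186.8, 165.3], 0.59)]
top board_tall_grip [([189.4, 171.3], 0.44)]
[[279.8125827  225.52299984]
 [260.90735975 254.82907083]] [[188.24265333 171.06960359]
 [191.19708142 162.44756761]]
```

View pics/sc1.png

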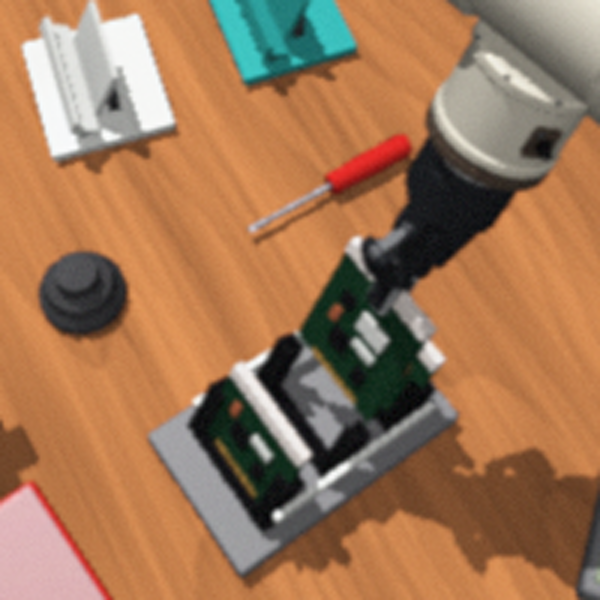

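The board is clear of its slot (lower edge free at about crop (370,410)), and both short boards are still in place. I'll raise it a bit more and go to a hover above the easel.

Run:
```python
from h import *
y=-.19;B=boardR(y);o=np.array([.638,-.216,.031])
for h in(.13,):move(o+B.apply([0.0,0,.1043+h]),toolR(y,1))
```

```text
shift cm [-40.24  -2.52  -7.15] turn [-0.0012 -0.1313  0.2813] deg 17.8
```

Request:
carry_out(
  targets=[
    [[0,0,-2.5,0,0,0,0],[0,0,-5,0,0,0,0],[-2,0,-7.15,0,0,0,0],[-5.5,-0.3,-7.15,0,-0.017,0.04,0],[-9.5,-0.6,-7.15,0,-0.034,0.07,0],[-13.5,-0.9,-7.15,0,-0.05,0.1,0],[-17.5,-1.1,-7.15,0,-0.06,0.13,0],[-21.5,-1.3,-7.15,0,-0.07,0.15,0]],
  ],
)

```text
time_s: 6.3
position: [0.5291, -0.0114, 0.2487]
tool_rot: [2.022, 1.931, 0.428]
force: [0.2, 0.6, -0.6]
width: 0.106
```

Run:
```python
from h import *
y=-.19;B=boardR(y);o=np.array([.638,-.216,.031])
move(o+B.apply([0.0,0,.1043+.13]),toolR(y,1))
```

```text
shift cm [-18.52   1.61   1.33] turn [-0.0007 -0.0612  0.1302] deg 8.2
```

Request:
carry_out(
  targets=[
    [[-4,0.4,0.3,0,-0.013,0.03,0],[-8,0.8,0.6,0,-0.026,0.06,0],[-12,1.2,0.9,0,-0.04,0.09,0],[-15.5,1.4,1.2,0,-0.05,0.11,0],[-18,1.6,1.3,0,-0.06,0.13,0],[-18.5,1.6,1.3,0,-0.061,0.13,0],[-18.5,1.6,1.3,0,-0.061,0.13,0]],
  ],
)

```text
time_s: 7.0
position: [0.5408, -0.1961, 0.2433]
tool_rot: [2.143, 1.771, 0.392]
force: [-0.4, 1.5, -1.6]
width: 0.104
```

Run:
```python
from h import *
st=observe();im=snapshot("wrist");cv2.imwrite("pics/w3.png",im[:,:,::-1]);np.save("w3.npy",np.r_[st["position"],st["tool_rot"]])
print(st["position"],st["force"])
for n in ["easel","easel_seat","board_tall"]:
    print(n,[(np.round(d["location"],1).tolist(),round(d["score"],2)) for d in tip_of("wrist",n)])
W=cam("wrist",st);y=-.19;B=boardR(y);o=np.array([.638,-.216,.031]);print(proj(W,o+B.apply([[0,0,0],[0,.05,0],[0,-.05,0]])))
cv2.imwrite("pics/w3b.png",cv2.resize(im[:,:,::-1],(800,600),interpolation=2))
```

```text
[ 0.5407834  -0.1960827   0.24327927] [-0.44712525  1.46654442 -1.61742546]
easel [([245.7, 164.9], 0.95), ([73.1, 206.3], 0.69)]
easel_seat [([257.1, 170.5], 0.8), ([76.7, 214.5], 0.79)]
board_tall [([252.9, 194.0], 0.66)]
[[254.60167537 166.25274597]
 [254.59590111 126.61386233]
 [254.60523177 203.27076166]]
```

View pics/w3b.png

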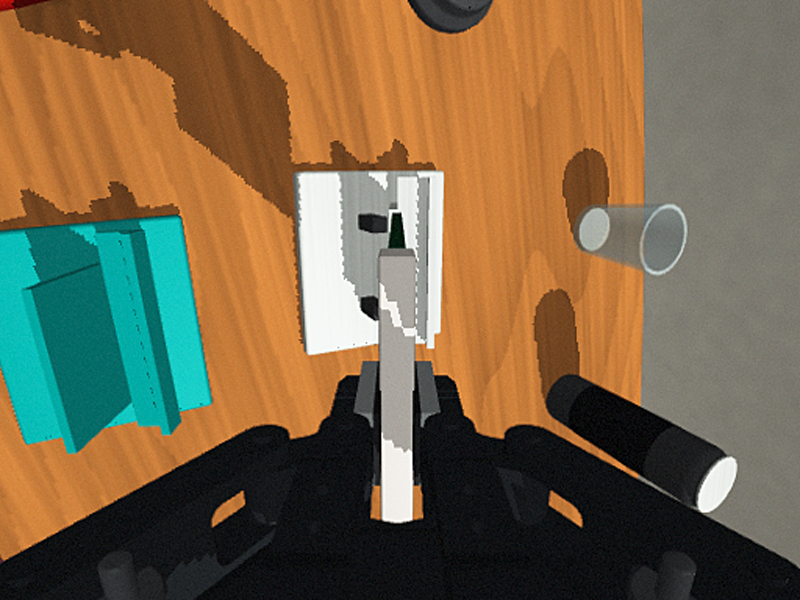

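Run:
```python
from h import *
v=np.load("w3.npy");W=cam("wrist",dict(position=v[:3],tool_rot=v[3:]))
im=cv2.imread("pics/w3.png")
for uv in [(296,172),(307,354),(443,171)]:
    print(uv,onz(W,np.array(uv)*.64,.014).round(4))
t=cv2.imread("pics/top0.png")
cv2.imwrite("pics/z3.png",np.hstack([cv2.resize(im[100:230,225:290],(300,600),interpolation=cv2.INTER_NEAREST),cv2.resize(t[132:182,287:337],(500,600),interpolation=cv2.INTER_CUBIC)]))
```

```text
(296, 172) [ 0.5762 -0.1325  0.014 ]
(307, 354) [ 0.549  -0.2768  0.014 ]
(443, 171) [ 0.7014 -0.1563  0.014 ]
```

View pics/z3.png

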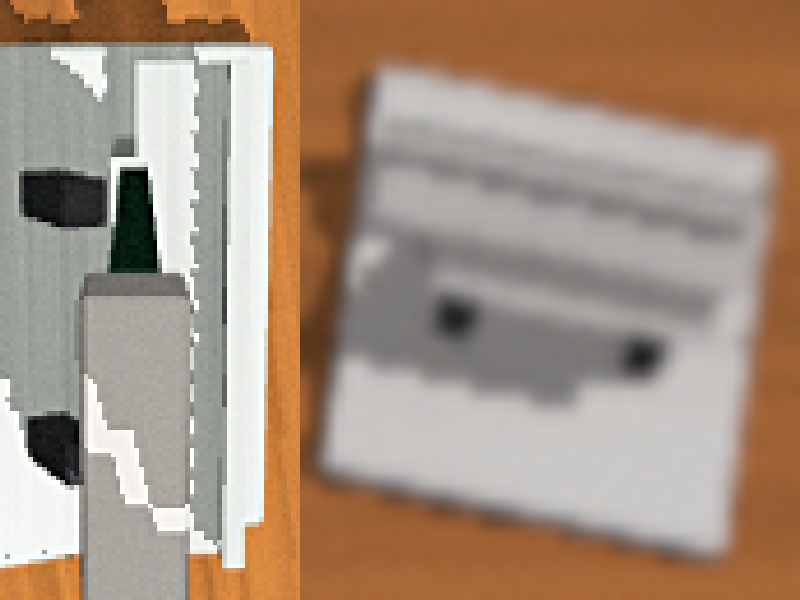

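Run:
```python
from h import *
from scipy.optimize import least_squares
v=np.load("w3.npy");W=cam("wrist",dict(position=v[:3],tool_rot=v[3:]))
z=lambda c,r:(225+c/4.615,100+r/4.615)
s,c=np.sin(TH),np.cos(TH)
# easel-frame point, pixel, weights ; base x offset d
obs=[((0,.07,.03),z(135,60),(1,1)),((.024*c-.012*s,-.07,.03+.024*s+.012*c),z(233,567),(0,1)),
 ((.024*c,.0,.03+.024*s),z(227,300),(.5,0)),
 ((-.062*s,.05,.03+.062*c),z(120,156),(0,1))]
base=[((-.065,.075,.014),(296*.64,172*.64)),((-.065,-.075,.014),(307*.64,354*.64)),((.065,-.075,.014),z(265,522)),((.065,.075,.014),z(273,45))]
def res(q):
    x,y,a,d=q;E=R.from_euler("z",a);r=[]
    for p,u,w in obs: r+=list((proj(W,[x,y,0]+E.apply(p))[0]-u)*w)
    for p,u in base: r+=list((proj(W,[x,y,0]+E.apply(np.add(p,[d,0,0])))[0]-u)*.7)
    return r
f=least_squares(res,[.638,-.216,-.19,-.01],loss="soft_l1");print(f.x.round(4),np.round(res(f.x),1))
x,y,a,d=f.x
seat=np.array([x,y,0])+R.from_euler("z",a).apply([.0025*c,0,.031]);print("seat",seat)
S,T=cam("scene"),cam("top");print(proj(S,seat),proj(T,seat),proj(W,seat))
B=boardR(a)
# where is the board lower edge at present (wrist picture) relative to the seat
Rt=R.from_rotvec(v[3:]);o=v[:3]+Rt.apply([0,0,.1043]);print("board in seat frame mm",(B.inv().apply(o-seat)*1e3).round(1))
move(seat+B.apply([.004,0,.1043+.02]),toolR(a,1))
```

```text
[ 0.6379 -0.2197 -0.1856 -0.0121] [ 0.2  0.1 -0.  -0.1 -0.5  0.   0.  -0.  -0.2 -0.4 -0.1  1.3  0.1  0.3
  0.5 -0.7]
seat [ 0.64009031 -0.22016635  0.031     ]
[[176.67495786 154.77654659]] [[313.30881083 151.80505839]] [[256.59010791 168.89424033]]
board in seat frame mm [ -2.9   5.2 131.2]
shift cm [-0.68  0.65 11.19] turn [-0.0003  0.0007 -0.0016] deg 0.1
```

The easel fit residuals are below 1.3 px, and the seat agrees with the networks in all three cameras. I'll go down to 20 mm above the seat, 4 mm in front of the backrest.

Request:
carry_out(
  targets=[
    [[-0.68,0.65,1,0,0,0,0],[-0.68,0.65,4,0,0,0,0],[-0.68,0.65,7,0,0,0,0],[-0.68,0.65,9.5,0,0,0,0],[-0.68,0.65,11,0,0,0,0],[-0.68,0.65,11.2,0,0,0,0],[-0.68,0.65,11.2,0,0,0,0]],
  ],
)

```text
time_s: 7.9
position: [0.5921, -0.2122, 0.1455]
tool_rot: [2.141, 1.772, 0.392]
force: [0.7, -0.5, 0.1]
width: 0.104
```

Run:
```python
from h import *
st=observe();im=snapshot("wrist");cv2.imwrite("pics/w4.png",im[:,:,::-1]);W=cam("wrist",st)
print(st["position"],st["force"],st["width"])
a=-.1856;B=boardR(a);seat=np.array([.6401,-.2202,.031]);Rt=R.from_rotvec(st["tool_rot"])
o=st["position"]+Rt.apply([0,0,.1043]);print("board in seat frame mm",(B.inv().apply(o-seat)*1e3).round(1))
bb=R.from_matrix(np.c_[Rt.as_matrix()[:,1],Rt.as_matrix()[:,0],-Rt.as_matrix()[:,2]])
print("rib ends pred",proj(W,o+bb.apply([[0,.05,.13],[0,-.05,.13]])).round(1))
v=np.load("w3.npy");print("force est only")
s=snapshot("scene")[:,:,::-1]
cv2.imwrite("pics/z4.png",np.hstack([cv2.resize(im[90:350,170:342,::-1],(397,600),interpolation=2),cv2.resize(s[100:220,130:210],(400,600),interpolation=2)]))
```

```text
[ 0.59214119 -0.21218969  0.14553648] [ 0.71920539 -0.48343285  0.10497307] 0.10357560462150782
board in seat frame mm [ 4.3 -1.1 20.1]
rib ends pred [[255.5 162.3]
 [255.3 361.2]]
force est only
```

View pics/z4.png

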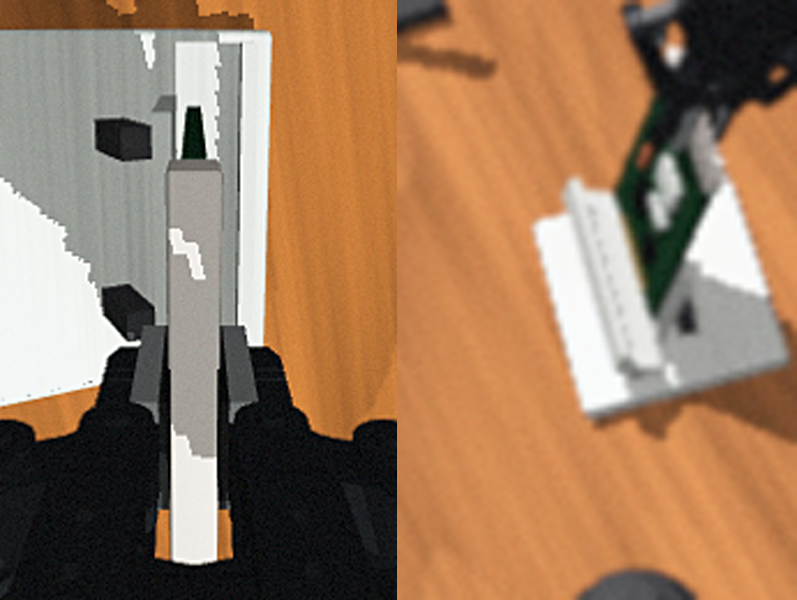

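The board sits between backrest and lip, with its upper rib end where predicted (row 162.8 against 162.3). I'll lower it slowly.

Request:
carry_out(
  targets=[
    [[0.1,0,0.7,0,0,0,0],[0.1,0,1.3,0,0,0,0],[0.1,0,1.6,0,0,0,0],[0.1,0,1.7,0,0,0,0],[0.1,0,1.8,0,0,0,0],[0.1,0,1.8,0,0,0,0]],
  ],
  squeeze=30,
)

```text
time_s: 8.6
position: [0.5996, -0.2127, 0.1289]
tool_rot: [2.141, 1.771, 0.392]
force: [-0.8, -0.1, -1.2]
width: 0.105
```

Request:
carry_out(
  targets=[
    [[0,0,0.1,0,0,0,0],[0,0,0.15,0,0,0,0],[0,0,0.2,0,0,0,0],[0,0,0.2,0,0,0,0]],
  ],
)

```text
time_s: 9.0
position: [0.6007, -0.2133, 0.1282]
tool_rot: [2.14, 1.77, 0.393]
force: [-5.2, -1.5, 7.7]
width: 0.106
```

Ledge contact. I'll ease off slightly and move back towards the backrest.

Request:
carry_out(
  targets=[
    [[0,0,-0.05,0,0,0,0],[0,-0.1,-0.05,0,0,0,0],[0,-0.2,-0.05,0,0,0,0],[0,-0.3,-0.05,0,0,0,0],[0,-0.3,-0.05,0,0,0,0]],
  ],
)

```text
time_s: 9.5
position: [0.5978, -0.2125, 0.1267]
tool_rot: [2.141, 1.771, 0.393]
force: [-0.7, -1.3, 4.9]
width: 0.107
```

```bash
cat > chk.py <<'E'
from h import *
st=observe();B=boardR(-.1856);seat=np.array([.6401,-.2202,.031]);Rt=R.from_rotvec(st["tool_rot"])
o=st["position"]+Rt.apply([0,0,.1043]);print("in seat frame mm",(B.inv().apply(o-seat)*1e3).round(1),"force board axes",B.inv().apply(st["force"]).round(1),"moment",st["moment"].round(2))
E
python3 chk.py
```

```text
in seat frame mm [ 1.5 -0.4  0.7] force board axes [ 1.7 -1.4  4.6] moment [-0.18 -0.35 -0.09]
```

Request:
carry_out(
  targets=[
    [[0,-0.1,0,0,0,0,0],[0,-0.15,0,0,0,0,0],[0,-0.2,0,0,0,0,0],[0,-0.2,0,0,0,0,0]],
  ],
)

```text
time_s: 9.9
position: [0.5961, -0.2121, 0.126]
tool_rot: [2.141, 1.77, 0.393]
force: [0.3, -0.8, 5.0]
width: 0.107
```

```bash
python3 chk.py
```

```text
in seat frame mm [-0.3 -0.3  0.7] force board axes [ 2.5 -0.7  4.3] moment [-0.11 -0.54 -0.04]
```

Request:
carry_out(
  targets=[
    [[0,-0.05,0,0,0,0,0],[0,-0.1,0,0,0,0,0],[0,-0.15,0,0,0,0,0],[0,-0.15,0,0,0,0,0]],
  ],
)

```text
time_s: 10.3
position: [0.5952, -0.2119, 0.1255]
tool_rot: [2.14, 1.77, 0.394]
force: [7.6, -0.9, 4.2]
width: 0.109
```

```bash
python3 chk.py
python3 - <<'E'
from h import *
im=snapshot("wrist")[:,:,::-1];s=snapshot("scene")[:,:,::-1]
cv2.imwrite("pics/z5.png",np.hstack([cv2.resize(im[90:350,170:342],(397,600),interpolation=2),cv2.resize(s[100:220,130:210],(400,600),interpolation=2)]))
E
```

```text
in seat frame mm [-1.3 -0.3  0.7] force board axes [8.7 0.5 0.6] moment [-0.26 -1.45  0.17]
```

View pics/z5.png

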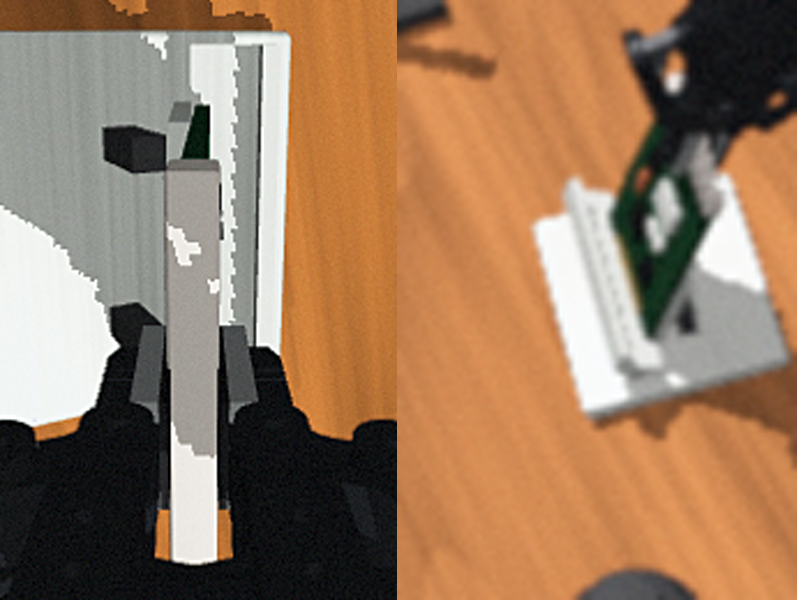

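The board touches the backrest (8.7 N), but the green face slants in the wrist crop (right edge about (208,105)). Its foot may be lagging on the ledge, so I'll lift off slightly and measure.

Request:
carry_out(
  targets=[
    [[0,0,-0.1,0,0,0,0],[0,0,-0.25,0,0,0,0],[0,0,-0.3,0,0,0,0],[0,0.1,-0.3,0,0,0,0],[0,0.1,-0.3,0,0,0,0]],
  ],
)

```text
time_s: 10.9
position: [0.5945, -0.2117, 0.1281]
tool_rot: [2.141, 1.771, 0.393]
force: [5.1, -1.1, 1.4]
width: 0.104
```

```bash
cat >> chk.py <<'E'
im=snapshot("wrist").astype(int);W=cam("wrist",st)
M=Rt.as_matrix();bb=R.from_matrix(np.c_[M[:,1],M[:,0],-M[:,2]])
print("pred foot corner",proj(W,o+bb.apply([[-.0025,.05,0],[.0025,.05,0],[-.0025,.05,.116],[.0025,.05,.116]])).round(1).tolist())
g=(im[:,:,1]>im[:,:,0]+15)&(im[:,:,1]<110)&(im[:,:,1]>im[:,:,2]);g[:, :235]=0;g[:,275:]=0
for r in range(130,166,3):
    c=np.where(g[r])[0]
    if len(c):print(r,c.min(),c.max(),end="; ")
print()
E
python3 chk.py
```

```text
in seat frame mm [-1.  -0.2  3.3] force board axes [ 5.3 -0.1 -1. ] moment [-0.22 -1.09  0.12]
pred foot corner [[251.4, 134.4], [257.5, 134.4], [249.6, 156.7], [260.9, 156.7]]
136 256 257; 139 255 259; 142 252 259; 145 253 259; 148 253 259; 151 251 259; 154 249 259; 157 249 259;
```

The foot is within about 1 mm of true. I was simply pressing about 1 mm past flush. I'll centre at x≈0, lower to light contact and let go.

Request:
carry_out(
  targets=[
    [[0.02,0.12,0,0,0,0,0],[0.02,0.12,0.15,0,0,0,0],[0.02,0.12,0.25,0,0,0,0],[0.02,0.12,0.3,0,0,0,0],[0.02,0.12,0.3,0,0,0,0]],
  ],
)

```text
time_s: 11.45
position: [0.5965, -0.2122, 0.1262]
tool_rot: [2.141, 1.771, 0.392]
force: [-3.2, -2.1, 8.5]
width: 0.108
```

```bash
python3 chk.py
```

```text
in seat frame mm [ 0.1 -0.4  0.7] force board axes [ 1.1 -2.7  8.8] moment [-0.4  -0.06 -0.08]
pred foot corner [[251.4, 134.4], [257.5, 134.4], [249.6, 156.7], [260.9, 156.7]]
139 251 256; 142 251 256; 145 251 258; 148 251 256; 151 249 257; 154 250 257; 157 248 257;
```

Request:
carry_out(
  targets=[
    [[0,0,0,0,0,0,14],[0,0,0,0,0,0,18],[0,0,0,0,0,0,24],[0,0,0,0,0,0,32],[0,0,0,0,0,0,40],[0,0,0,0,0,0,40],[0,0,0,0,0,0,40]],
  ],
)

```text
time_s: 12.2
position: [0.5964, -0.2119, 0.1257]
tool_rot: [2.141, 1.771, 0.392]
force: [-0.4, -0.0, -0.5]
width: 0.401
```

Run:
```python
from h import *
st=observe();print(st["force"],st["width"]);im=snapshot("wrist")[:,:,::-1];s=snapshot("scene")[:,:,::-1]
cv2.imwrite("pics/z6.png",np.hstack([cv2.resize(im[90:350,170:342],(397,600),interpolation=2),cv2.resize(s[100:220,130:210],(400,600),interpolation=2)]))
```

```text
[-0.35173487 -0.04140625 -0.46110694] 0.40068112019162155
```

View pics/z6.png

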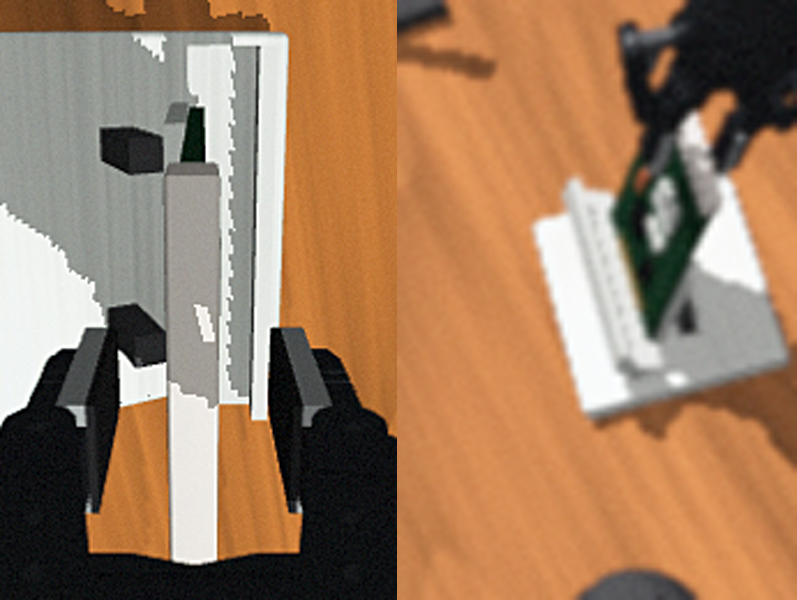

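The board stands on its own, centred between the open fingers. I'll retreat straight back along the lean.

Request:
carry_out(
  targets=[
    [[0,0,-1,0,0,0,40],[0,0,-3,0,0,0,40],[0,0,-6,0,0,0,40],[0,0,-10,0,0,0,40],[0,0,-14,0,0,0,40],[0,0,-14,0,0,0,40],[0,0,-14,0,0,0,40]],
  ],
)

```text
time_s: 13.0
position: [0.5382, -0.2009, 0.2542]
tool_rot: [2.14, 1.77, 0.393]
force: [-0.5, 0.1, -0.3]
width: 0.398
```

Run:
```python
from h import *
st=observe();im=snapshot("wrist");s=snapshot("scene");W=cam("wrist",st)
B=boardR(-.1856);seat=np.array([.6401,-.2202,.031])
print("pred rib ends",proj(W,seat+B.apply([[0,.05,.13],[0,-.05,.13]])).round(1).tolist())
m=(im.min(2)>0)
print([(np.round(d["location"],1).tolist(),round(d["score"],2)) for d in tip_of("wrist","board_tall_grip")],proj(W,seat+B.apply([0,0,.123])))
cv2.imwrite("pics/z7.png",np.hstack([cv2.resize(im[60:290,160:350,::-1],(397,480),interpolation=2),cv2.resize(s[90:330,130:330,::-1],(400,480),interpolation=2)]))
```

```text
pred rib ends [[253.7, 133.2], [254.0, 240.2]]
[([255.8, 186.9], 0.55)] [[253.83360422 187.41816552]]
```

View pics/z7.png

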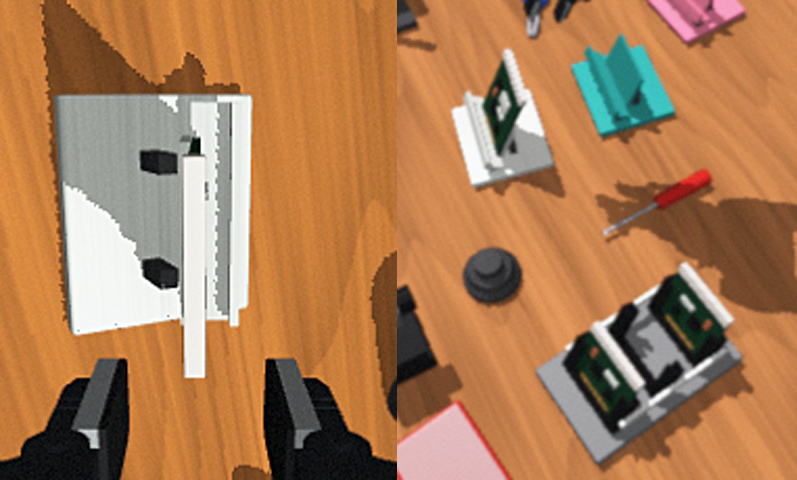

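The rib ends lie at rows 134–241 (predicted 133–240) and column 253 (predicted 254). The board stands leaning on the aluminium easel, both short boards are in the rack, and the screwdriver and motor cover have not moved. Handing in.

```bash
python3 -c "
from cell import *
print(finish_job())"
```

```text
the job is handed in; nothing more can be done
None
```

The tall board is standing right way up on the aluminium easel's ledge, leaning back against the backrest. The gripper has let go and backed 14 cm away. I slid the board about 75 mm up out of the middle slot, lowered it until it touched the ledge, moved it back to the backrest and released it. I handed in at about 13 s of the 51 s allowed.

**Last checks:**
- **Position:** in the final wrist picture the rib ends are within about 1 px (roughly 1 mm) of where a centred, seated board should show them. The rib detector was 2 px off sideways, with a low score of 0.55.
- **Forces:** the readings I took stayed around 10 N or less. After release the wrist force was about zero.
- **Other things:** the two short boards are still in the rack. The screwdriver and motor cover look unmoved. The pliers and meter were mostly or wholly outside my final close-ups, but the arm never went near them.

**One correction:** on the first press against the backrest I pushed about 1 mm too far, with a push of about 9 N, and the board's foot lagged slightly. I lifted it 3 mm, re-centred it and set it down again before letting go.

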